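# Seat the grating disc on its drive pin

### The job

The grating disc on the vegetable grater is sitting high because its notch is off the drive pin. Without lifting the disc, push its finger peg round with a fingertip until the rim notch is over the pin, then press down on the hub in the middle until the disc is fully home, and take the hand away. Leave everything else on the counter where it stands.

Things in the scene. Friction and masses are not known exactly. Their poses are not given: they have to be found in the camera images.
- base: Fixed white motor base of a vegetable grater, 230 (x) x 200 (y) x 80 mm high; on it a white drive plate 172 mm across, upper face 86 mm above the counter. Origin at the centre of its underside (on the counter), z up, x axis from the centre towards the pin. A 16 mm steel spindle on its axis (top 126 mm above the counter) centres the disc.
- collar (a joint): Grey collar, 50 mm across, round the spindle under the disc, which it carries. Slides straight down: 0 = up (start), 0.012 m = right down. Stiff: it moves at about 7 N in all, stays where it is pushed, does not spring back and does not turn.
- disc: Loose steel grating disc, 160 mm across, 4 mm thick, about 240 g, lying level on the collar, its blind hub over the spindle. Origin: centre of its underside, z up, 102 mm above the counter at the start, 90 mm fully home. x axis points to the rim notch, the peg is opposite. A light sideways push on the peg turns it either way; it stops with the push. Pressed off the pin it only tips on it, going down 8 mm at most.
- notch (a point): Middle of the rim notch (18 mm wide, 18 mm deep, open at the rim), at the disc's underside, 71 mm from the disc's centre along its x axis. It starts 0.7 rad or more from the pin, either way round.
- pin (a point): Top centre of the upright steel drive pin, 10 mm thick with a tapered tip, 71 mm from the base's centre along its x axis, 14.5 mm above the drive plate (1.5 mm below the disc's underside at the start, so hidden by the disc). Fixed to the base. From it a straight steel rib, 10 mm wide and 4 mm lower than the tip, runs outward: its end shows 25 mm beyond the disc's rim and marks where the pin is.
- peg (a point): Centre of the top of the finger peg, an upright cylinder 16 mm across that stands 26 mm above the disc's upper face, 60 mm from the disc's centre.
- hub (a point): Centre of the flat top of the disc's hub, 44 mm across, 43 mm above the disc's underside (39 mm above its upper face): the place to press.
- mug: Blue enamel mug, 82 mm across, 82 mm high, handle on its +y side, stands on the counter; origin at the centre of its underside. Leave it alone.
- funnel: Aluminium funnel standing mouth down, 110 mm across, 105 mm high, stands on the counter; origin at the centre of its underside. Leave it alone.
- spoonrest: Walnut spoon rest, a round dish 92 mm across and 16 mm high with a short flat handle along its x axis to 112 mm from its centre, stands on the counter; origin at the centre of its underside. Leave it alone.
- box0: Lowest of a stack of three clear containers with white lids, each 124 x 124 x 67 mm, stands on the counter; origin at the centre of its underside. Leave it alone.
- box1: Middle container of the stack. Origin at the centre of its underside. Leave it alone.
- box2: Top container of the stack, whose lid is 201 mm above the counter. Origin at the centre of its underside. Leave it alone.
- jar: Glass jar, 80 mm across, 130 mm high, stands on the counter; origin at the centre of its underside. Leave it alone.

How it is judged (in metres and radians):
At the end, for the whole second after the job is handed in: The disc lies level (within 0.06 rad), still, on its spindle (within 4 mm), its notch round the pin (centres within 6 mm in plan), with its underside within 3 mm of its fully home height of 90 mm above the counter (z of disc in the frame of base between 0.085 and 0.093 m and horizontal distance between notch and pin below 0.006 m and horizontal distance between disc and base below 0.004 m and angle between disc's own z axis and vertical below 0.06 rad and linear speed of disc below 0.02 m/s); the robot touches nothing.
It fails at once if the disc is lifted more than 8 mm above its starting height or off the spindle (z of disc in the frame of base above 0.11 m or horizontal distance between disc and base above 0.012 m).
It fails at once if a bystander is moved more than 20 mm (distance of any of mug, funnel, spoonrest, box0, box1, box2, jar from where it was at the start of the episode above 0.02 m).
It also fails if it takes over 72 s, if anything falls off the work surface, if the arm or the gripper's body presses on something with over 40 N, if the wrist force passes 120 N, or if a joint passes its speed limit or range.

### The arm

A 7-joint arm with a two-finger parallel gripper is mounted at the origin on the work surface. World frame = base frame: x ahead of the robot, y to its left, z up, the work surface at z = 0. Lengths are in m, angles in degrees, forces in N, time in s.
With the tool pointing down it reaches from about 0.425 to 0.825 m from the base axis. Payload 3.6 kg.
Tool frame: the origin (TCP) lies at the very end of the fingers, on their centre line; the grasp point (between the pads) lies 19 mm behind it; z points along the fingers, y is the line along which they close (so a half turn about z gives the same grasp; the last joint's range is limited). The gripper opens to 93 mm and grips with 3 to 60 N. Pads are 15 mm wide; open, the fingers measure 128 mm over their backs; the gripper's body (75 mm by 188 mm) begins 65 mm behind the grasp point.
Start: joints at [65.289, 35.231, -0.722, 81.555, 0.464, 63.22, -2.315], TCP at [0.256, -0.597, 0.219] pointing down, gripper open.
Joint ranges: [-178.69, 178.69], [-17.37, 117.87], [-77.05, 75.6], [15.02, 138.74], [-78.02, 258.01], [0.78, 113.62], [-162.83, 162.83]. Speed limits (degrees/s): [159.86, 159.86, 180, 180, 180, 180, 180].

### API

Orientations are given as [roll, pitch, yaw] about the fixed x, y, z axes, in that order (R = Rz(yaw) Ry(pitch) Rx(roll)).
In Python, from rig import * gives the robot as it stands.
- The arm moves only by the tool servo_tool, never from a script. Its argument "series" is one flat list of numbers, 7 for each row, row after row: the shift along the tool's x, y, z in units of 40 mm (1.0 is 40 mm), then the turn, a rotation vector about the tool's x, y, z in units of 6 degrees (1.0 is 6 degrees), then the opening, from -1 (shut) to 1 (fully open). A call has 1 to 8 rows; each row shifts and turns the commanded pose from where the row before left it, along the tool's axes as they then stand; what a row does not reach is not made up. A row lasts 1/10 s, in which the tool goes at most 50 mm and 8.59 degrees, less where a joint would pass 70% of its speed; a pose out of reach is approached as far as the arm can. A call is refused whole if a number of a shift passes 1 or a number of a turn 1, either way. A call with a gripper value outside its range is refused whole. The fingers move at their own pace and stop on an object; the grip force is fixed at half the most. Time passes only in rows, so rows that do not move let the fingers close. It gives the time, the measured TCP pose, the force, the opening and the grip force at its end, in the units of the state.
- observe(): the state, without advancing time (a new reading comes with each control period).
- grab_frame(name): name is "scene" or "top" or "wrist"; returns a dict with "img" (480x640x3 uint8, red, green, blue), "fov_y" (degrees; the focal length in pixels is half the picture's height over the tangent of half this angle, whatever the lens; pixels are square), "cx", "cy" (the principal point, pixels), "position" and "attitude" of the camera in the world. Camera axes: x right, y down, z forward; pixel columns grow to the right and rows downward; lengths in m; the calibration is good to about 2 mm. A picture is of the moment at which its call begins. There is no depth.
- hand_in(): hands the job in; it is judged then, once.
Trained networks look in the newest picture that a camera, given by its name, has taken for a name from the list of things; names that differ only in an ending like _2 or _b are one class to them, and where a whole thing is asked for, a point or a joint stands for the part that bears it (a point fixed in the world has none). Each returns a list of dicts, best first, with "score" (0 to 1); they miss things now and then, are a little off and sometimes report something else, mostly with a low value. They report only what shows in the picture. A call takes as long as a camera call.
- find_in(name, camera): "bbox" ([left, top, right, bottom] in pixels, round what is visible of it).
- landmark_of(name, camera): "location" ([row, column] in pixels: a listed point, or the origin of a listed thing).
The state is a dict: "clock": time; "joint_pos": joint angles; "dq": joint speeds; "joint_efforts": joint torques, N m; "eef_pos": TCP position; "tcp_rot": TCP orientation; "contact_force": force on the tool from outside, world axes, zero at the start; "wrist_torque": the same for the moment, N m; "width": finger opening in m; "gripper_force": force on a finger pad.
Only numpy, scipy, OpenCV 4.12 (cv2) and the standard library are available. Lean on these libraries where they do the work, as an engineer would, in place of code of your own. Each camera call takes 0.05 s, during which the arm holds its last target. There are 200 camera calls.

## Working session

There is one attempt and no reset: what is moved stays moved. The work goes in short steps, Python scripts to look and compute and a tool call to move; the robot and the scene stay as the last step left them, time stands still between calls to the robot, and variables do not carry over. Pictures are saved under pics/ and viewed, at most 10 in all, crops included, and the job is handed in when it is done.

Besides the shell and the picture viewer there is one more tool, called after "Emit:" by a JSON object that holds its "op" and its "data", one argument or row to a line. servo_tool: Moves the arm, as the interface text tells. Its arguments: {"type":"object","properties":{"series":{"type":"array"}},"required":["series"]}

```bash
mkdir -p pics; cat > h.py <<'E'
from rig import *
import numpy as np, cv2
from scipy.spatial.transform import Rotation as R
def cam(f):
    A=np.array(f["attitude"]); 
    M=A if A.shape==(3,3) else (R.from_euler('xyz',A,degrees=True).as_matrix() if A.size==3 else None)
    F=240/np.tan(np.radians(f["fov_y"])/2)
    return np.array(f["position"]),M,F
def pix2z(f,row,col,z):
    p,M,F=cam(f); d=M@np.array([(col-f["cx"])/F,(row-f["cy"])/F,1]); return p+d*(z-p[2])/d[2]
def w2pix(f,P):
    p,M,F=cam(f); c=M.T@(np.array(P)-p); return F*c[1]/c[2]+f["cy"],F*c[0]/c[2]+f["cx"]
E
python3 - <<'E'
from h import *
for c in ["scene","top"]:
    f=grab_frame(c); cv2.imwrite(f"pics/{c}0.png",f["img"][:,:,::-1]); print(c,f["position"],f["attitude"],f["fov_y"],f["cx"],f["cy"])
    for n,z in [("base",0),("pin",.1005),("peg",.132),("hub",.145),("notch",.102),("mug",0),("funnel",0),("spoonrest",0),("box0",0),("box2",.134),("jar",0)]:
        for d in landmark_of(n,c)[:2]: print(n,np.round(d["location"]),round(d["score"],2),np.round(pix2z(f,*d["location"],z),3))
print(observe())
E
```

```text
scene [ 1.22486938 -0.12977149  0.87174831] [-136.02470374    1.0948751    67.3087277 ] 51.40135998541382 316.6423353545718 237.87177579945137
base [309. 270.] 0.73 [0.597 0.007 0.   ]
base [303. 278.] 0.4 [0.59  0.027 0.   ]
pin [304. 277.] 0.63 [0.664 0.006 0.101]
peg [286. 233.] 0.64 [ 0.614 -0.061  0.132]
hub [269. 258.] 0.7 [ 0.604 -0.007  0.145]
hub [313. 266.] 0.64 [ 0.707 -0.026  0.145]
notch [264. 291.] 0.79 [0.581 0.067 0.102]
mug [259. 344.] 0.95 [0.53  0.212 0.   ]
funnel [360. 167.] 0.84 [ 0.632 -0.221  0.   ]
spoonrest [395. 314.] 0.89 [0.816 0.018 0.   ]
box0 [219. 460.] 0.98 [0.525 0.533 0.   ]
box0 [238. 455.] 0.84 [0.577 0.485 0.   ]
box2 [219. 460.] 0.98 [0.632 0.431 0.134]
box2 [238. 455.] 0.84 [0.677 0.391 0.134]
jar [181. 370.] 0.96 [0.302 0.396 0.   ]
top [0.37848012 0.14834799 1.10876384] [-170.53045143   -1.10847529  -89.50953837] 56.31466274825433 326.78614406959895 231.97466816895044
pin [183. 380.] 0.76 [0.664 0.009 0.101]
peg [201. 412.] 0.73 [ 0.614 -0.061  0.132]
hub [206. 386.] 0.81 [0.598 0.001 0.145]
notch [212. 357.] 0.74 [0.593 0.06  0.102]
mug [24
[... 351 characters left out ...]
': 1.2, 'joint_pos': array([65.28886084, 35.23278152, -0.72336322, 81.55672115,  0.46578841,
       63.21992172, -2.31485675]), 'dq': array([-0.00313024, -0.03079766,  0.08953315, -0.01271732,  0.16986154,
       -0.00923793, -0.08274901]), 'joint_efforts': array([ 4.99653447e-05, -4.58818209e+01,  2.09072325e-01, -1.66029757e+01,
       -6.10896153e-02,  1.34088012e-02,  3.76281491e-05]), 'eef_pos': array([ 0.25599592, -0.59741721,  0.21861086]), 'tcp_rot': array([-1.79993439e+02, -1.23232465e-03,  2.31970667e+01]), 'contact_force': array([0.62053627, 0.10544497, 0.271324  ]), 'wrist_torque': array([-0.04767147, -0.00446629, -0.01788269]), 'gripper_force': 0.0, 'width': 0.09304287660014485}
```

```bash
python3 - <<'E'
import cv2,numpy as np
a=cv2.imread("pics/scene0.png")[200:400,130:400];b=cv2.imread("pics/top0.png")[100:300,250:520]
cv2.imwrite("pics/c0.png",cv2.resize(np.vstack([np.hstack([a,b])]),(800,296),interpolation=cv2.INTER_CUBIC))
E
```

```text
(no output)
```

View pics/c0.png

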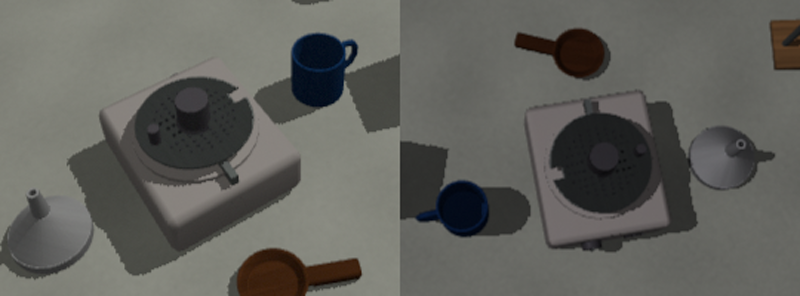

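View pics/scene0.png

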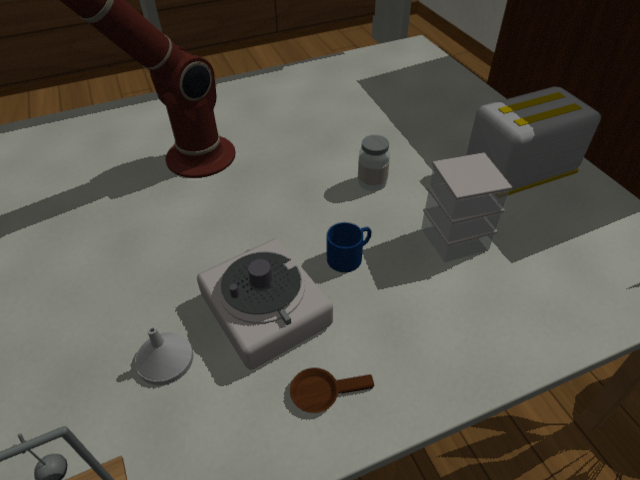

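Emit:
{"op": "servo_tool", "data": {
  "series": [0,0,-0.1,0,0,-1,-0.35,0,0,-0.1,0,0,-1,-0.35,0,0,-0.1,0,0,-1,-0.35,0,0,-0.1,0,0,-1,-0.35,0,0,-0.1,0,0,-1,-0.35,0,0,-0.1,0,0,-1,-0.35,0,0,-0.1,0,0,-1,-0.35,0,0,-0.1,0,0,-1,-0.35]
}}

```text
clock: 2.0
eef_pos: [0.2559, -0.5975, 0.2508]
tcp_rot: [-180.0, 0.0, 71.4]
contact_force: [0.4, 0.3, 0.3]
width: 0.0336
gripper_force: 0.0
```

Emit:
{"op": "servo_tool", "data": {
  "series": [0,0,0,0,0,-1,-0.35,0,0,0,0,0,-1,-0.35,0,0,0,0,0,-1,-0.35,0,0,0,0,0,-1,-0.35,0,0,0,0,0,-1,-0.35,0,0,0,0,0,-0.2,-0.35]
}}

```text
clock: 2.6
eef_pos: [0.2557, -0.5976, 0.2506]
tcp_rot: [180.0, -0.0, 102.4]
contact_force: [0.0, 1.1, 0.6]
width: 0.0302
gripper_force: 0.0
```

```bash
cat >> h.py <<'E'
def rel(P):
    s=observe(); M=R.from_euler('xyz',s["tcp_rot"],degrees=True).as_matrix()
    print(s["clock"],s["eef_pos"].round(4),s["tcp_rot"].round(2),"F",s["contact_force"].round(1),s["width"].round(4),"units",(M.T@(np.array(P)-s["eef_pos"])/.04).round(2))
E
python3 - <<'E'
from h import *
rel([.598,-.081,.24])
for c,(r,k) in [("scene",(320,285)),("top",(169.5,378))]:
    f=grab_frame(c); print(pix2z(f,r,k,.0965))
E
```

```text
Traceback (most recent call last):
  File "h.py", line 15, in rel
    print(s["clock"],s["eef_pos"].round(4),s["tcp_rot"].round(2),"F",s["contact_force"].round(1),s["width"].round(4),"units",(M.T@(np.array(P)-s["eef_pos"])/.04).round(2))
                                                                                                 ^^^^^^^^^^^^^^^^
AttributeError: 'float' object has no attribute 'round'
```

```bash
sed -i 's/s\["width"\].round(4)/round(float(s["width"]),4)/' h.py; python3 - <<'E'
from h import *
rel([.614,-.061,.25])
for c,(r,k) in [("scene",(320,285)),("top",(169.5,378))]:
    f=grab_frame(c); print(pix2z(f,r,k,.0965))
f=grab_frame("wrist"); print(f["position"],f["attitude"])
E
```

```text
2.6 [ 0.2557 -0.5976  0.2506] [ 1.8000e+02 -1.0000e-02  1.0243e+02] F [0.  1.1 0.6] 0.0302 units [11.17 11.63  0.02]
[0.70171448 0.00886703 0.0965    ]
[0.69770639 0.01116692 0.0965    ]
[ 0.24156399 -0.5246873   0.41693066] [ 1.64563836e+02 -3.79974340e-02  1.23055770e+01]
```

Emit:
{"op": "servo_tool", "data": {
  "series": [0.7,0.73,0,0,0,0,-0.35,0.7,0.73,0,0,0,0,-0.35,0.7,0.73,0,0,0,0,-0.35,0.7,0.73,0,0,0,0,-0.35,0.7,0.73,0,0,0,0,-0.35,0.7,0.73,0,0,0,0,-0.35,0.7,0.73,0,0,0,0,-0.35,0.7,0.73,0,0,0,0,-0.35]
}}

```text
clock: 3.55
eef_pos: [0.4369, -0.3271, 0.251]
tcp_rot: [180.0, 0.0, 102.3]
contact_force: [0.4, 0.4, 0.1]
width: 0.03
gripper_force: 0.0
```

Emit:
{"op": "servo_tool", "data": {
  "series": [0.7,0.73,0,0,0,0,-0.35,0.7,0.73,0,0,0,0,-0.35,0.7,0.73,0,0,0,0,-0.35,0.7,0.73,0,0,0,0,-0.35,0.7,0.73,0,0,0,0,-0.35,0.67,0.68,0,0,0,0,-0.35,0,0,0,0,0,0,-0.35]
}}

```text
clock: 4.25
eef_pos: [0.5722, -0.1204, 0.2511]
tcp_rot: [179.8, -0.3, 102.9]
contact_force: [-0.2, 0.8, 0.6]
width: 0.0301
gripper_force: 0.0
```

```bash
cat >> h.py <<'E'
def look(c,name=None):
    f=grab_frame(c)
    if name: cv2.imwrite(f"pics/{name}.png",f["img"][:,:,::-1])
    for n,z in [("pin",.1005),("peg",.132),("hub",.145),("notch",.102)]:
        for d in landmark_of(n,c)[:2]: print(n,np.round(d["location"]),round(d["score"],2),np.round(pix2z(f,*d["location"],z),4))
    return f
E
python3 - <<'E'
from h import *
look("wrist","w1"); rel([.614,-.061,.25])
E
```

```text
pin [ 82. 484.] 0.69 [0.6719 0.0115 0.1005]
peg [164. 396.] 0.58 [ 0.6177 -0.0599  0.132 ]
hub [ 70. 398.] 0.98 [ 0.5997 -0.0024  0.145 ]
4.5 [ 0.5688 -0.1303  0.2506] [-1.7995e+02  6.0000e-02  1.0221e+02] F [ 0.8 -0.2 -0.6] 0.0302 units [1.46 1.47 0.01]
```

View pics/w1.png

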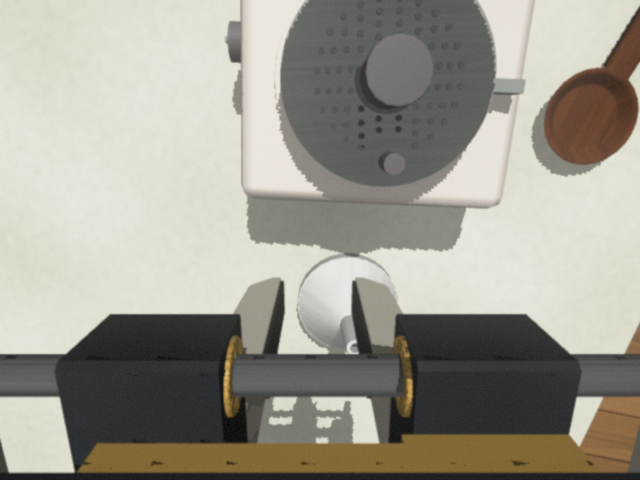

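Emit:
{"op": "servo_tool", "data": {
  "series": [0.74,0.76,0,0,0,-0.3,-0.35,0.74,0.76,0,0,0,-0.3,-0.35,0,0,0,0,0,0,-0.35,0,0,0,0,0,0,-0.35]
}}

```text
clock: 4.9
eef_pos: [0.6148, -0.0573, 0.2505]
tcp_rot: [-180.0, 0.0, 106.0]
contact_force: [0.1, -0.3, 0.2]
width: 0.0306
gripper_force: 0.0
```

```bash
python3 - <<'E'
from h import *
f=look("wrist","w2"); rel([.6165,-.0605,.25]); g=grab_frame("wrist")
print(pix2z(f,86,524,.0965))
E
```

```text
pin [154. 407.] 0.95 [0.6683 0.0132 0.1005]
peg [236. 315.] 0.58 [ 0.6156 -0.0615  0.132 ]
hub [155. 317.] 0.59 [ 0.6009 -0.0035  0.145 ]
hub [ 50. 317.] 0.37 [0.583  0.0582 0.145 ]
notch [ 52. 317.] 0.75 [0.5812 0.0635 0.102 ]
5.15 [ 0.6145 -0.0591  0.2507] [-1.7997e+02  6.0000e-02  1.0580e+02] F [ 0.1 -0.2  0.4] 0.0303 units [-0.05  0.04  0.02]
[0.73757896 0.0850939  0.0965    ]
```

View pics/w2.png

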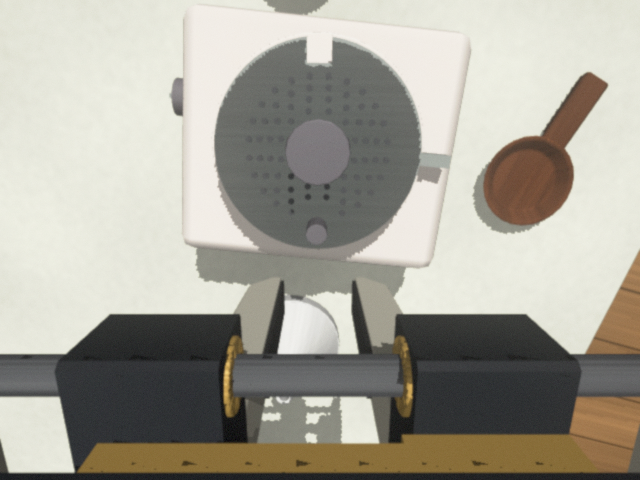

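```bash
python3 - <<'E'
from h import *
f=grab_frame("wrist")
A=lambda a,b:np.degrees(np.arctan2(*(b-a)[:2][::-1]))
p=lambda r,c,z:pix2z(f,r,c,z)
c=p(152,317,.145); e=p(160,450,.0965); print("c,rib",c,e,A(c,e))
for z in (.078,): print("edges",A(p(262,250,z),p(262,250,z)),A(p(245,190,z),p(265,420,z)),A(p(8,200,z),p(36,460,z)))
print("notch/peg",A(p(230,316,.132),c),A(c,p(50,319,.102)))
E
```

```text
c,rib [ 0.60018883 -0.00317163  0.145     ] [0.70391831 0.01668332 0.0965    ] 10.835967320288788
edges 0.0 10.618467491304417 10.301526951716536
notch/peg 105.07091578570197 104.68179968972537
```

Emit:
{"op": "servo_tool", "data": {
  "series": [0,0.03,0.7,0,0,0,-0.35,0,0,0.7,0,0,0,-0.35,0,0,0.7,0,0,0,-0.35,0,0,0.5,0,0,0,-0.35,0,0,0.4,0,0,0,-0.35,0,0,0.35,0,0,0,-0.35,0,0,0,0,0,0,-0.35]
}}

```text
clock: 5.95
eef_pos: [0.6147, -0.057, 0.1147]
tcp_rot: [-179.8, -0.1, 106.0]
contact_force: [-0.9, -1.0, -0.6]
width: 0.0304
gripper_force: 0.0
```

Emit:
{"op": "servo_tool", "data": {
  "series": [-0.08,0,0,0,0,0,-0.57,0,0,0,0,0,0,-0.57,0.004,-0.11,0,0,0,0.7,-0.57,0.004,-0.11,0,0,0,0.7,-0.57,0.004,-0.11,0,0,0,0.7,-0.57,0.004,-0.11,0,0,0,0.7,-0.57,0.004,-0.11,0,0,0,0.7,-0.57,0,0,0,0,0,0,-0.57]
}}

```text
clock: 6.75
eef_pos: [0.5956, -0.0618, 0.1179]
tcp_rot: [179.9, 0.0, 85.0]
contact_force: [-0.4, -0.4, 0.0]
width: 0.0199
gripper_force: 0.0
```

```bash
python3 - <<'E'
from h import *
look("wrist","w3"); rel([.6006,-.003,.115])
E
```

```text
peg [310. 321.] 0.88 [ 0.5985 -0.0613  0.132 ]
hub [172. 308.] 0.87 [ 0.599  -0.0024  0.145 ]
7.0 [ 0.5956 -0.0616  0.1169] [ 1.7997e+02 -2.0000e-02  8.5040e+01] F [-0.4 -0.7  0.8] 0.0203 units [ 1.47 -0.    0.05]
```

View pics/w3.png

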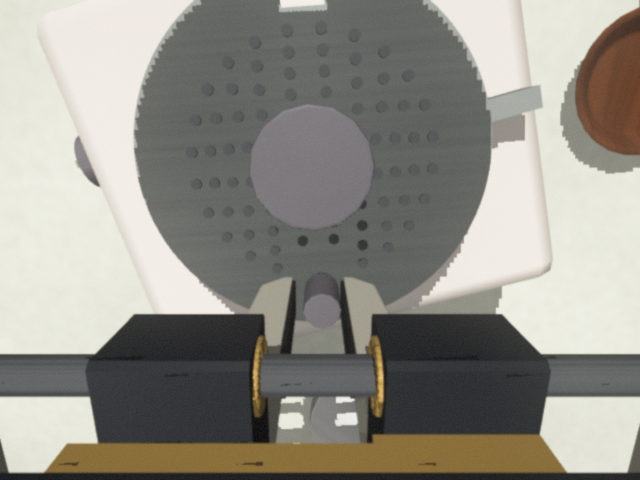

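Emit:
{"op": "servo_tool", "data": {
  "series": [0.004,-0.11,0,0,0,0.7,-0.57,0.004,-0.11,0,0,0,0.7,-0.57,0.004,-0.11,0,0,0,0.7,-0.57,0.004,-0.11,0,0,0,0.7,-0.57,0.004,-0.11,0,0,0,0.7,-0.57,0.004,-0.11,0,0,0,0.7,-0.57,0.004,-0.11,0,0,0,0.7,-0.57,0,0,0,0,0,0,-0.57]
}}

```text
clock: 7.8
eef_pos: [0.5664, -0.0511, 0.1168]
tcp_rot: [-180.0, 0.0, 55.7]
contact_force: [-1.2, -0.5, 0.6]
width: 0.02
gripper_force: 0.0
```

```bash
python3 - <<'E'
from h import *
look("wrist"); rel([.6006,-.003,.115])
E
```

```text
peg [315. 322.] 0.61 [ 0.5683 -0.0528  0.132 ]
hub [171. 319.] 0.8 [ 0.6015 -0.0019  0.145 ]
8.05 [ 0.5667 -0.0514  0.1166] [-1.7999e+02 -2.0000e-02  5.5650e+01] F [-0.2  0.2 -0.1] 0.0198 units [1.48 0.02 0.04]
```

Tracking well; 45° remain.

Emit:
{"op": "servo_tool", "data": {
  "series": [0.004,-0.11,0,0,0,0.7,-0.57,0.004,-0.11,0,0,0,0.7,-0.57,0.004,-0.11,0,0,0,0.7,-0.57,0.004,-0.11,0,0,0,0.7,-0.57,0.004,-0.11,0,0,0,0.7,-0.57,0.004,-0.11,0,0,0,0.7,-0.57,0.004,-0.11,0,0,0,0.7,-0.57,0.004,-0.11,0,0,0,0.7,-0.57]
}}

```text
clock: 8.85
eef_pos: [0.5446, -0.0248, 0.1166]
tcp_rot: [180.0, 0.0, 21.8]
contact_force: [-0.2, -1.8, 0.7]
width: 0.0202
gripper_force: 0.3
```

Emit:
{"op": "servo_tool", "data": {
  "series": [0.004,-0.11,0,0,0,0.7,-0.57,0.004,-0.11,0,0,0,0.7,-0.57,0.002,-0.08,0,0,0,0.5,-0.57,0,0,0,0,0,0,-0.57]
}}

```text
clock: 9.25
eef_pos: [0.5413, -0.0124, 0.1166]
tcp_rot: [-180.0, 0.0, 10.7]
contact_force: [-0.0, -0.4, 0.3]
width: 0.0199
gripper_force: 0.0
```

```bash
python3 - <<'E'
from h import *
look("wrist","w4"); rel([.6006,-.003,.115]); look("scene"); look("top")
E
```

```text
peg [316. 320.] 0.89 [ 0.5411 -0.013   0.132 ]
peg [190.   4.] 0.35 [0.5703 0.1147 0.132 ]
hub [172. 321.] 0.95 [ 0.6007 -0.0018  0.145 ]
9.5 [ 0.5415 -0.013   0.1167] [-1.7999e+02 -2.0000e-02  1.0630e+01] F [0.3 0.9 0.5] 0.0198 units [1.5  0.03 0.04]
pin [305. 277.] 0.88 [0.6654 0.0066 0.1005]
peg [253. 245.] 0.58 [ 0.5405 -0.0159  0.132 ]
hub [266. 255.] 0.6 [ 0.5939 -0.0098  0.145 ]
notch [305. 281.] 0.56 [0.6697 0.0137 0.102 ]
pin [182. 380.] 0.72 [0.6656 0.0071 0.1005]
hub [206. 386.] 0.8 [0.5988 0.0013 0.145 ]
notch [207. 387.] 0.74 [ 0.6075 -0.0089  0.102 ]
notch [178. 380.] 0.65 [0.6757 0.0086 0.102 ]
```

View pics/w4.png

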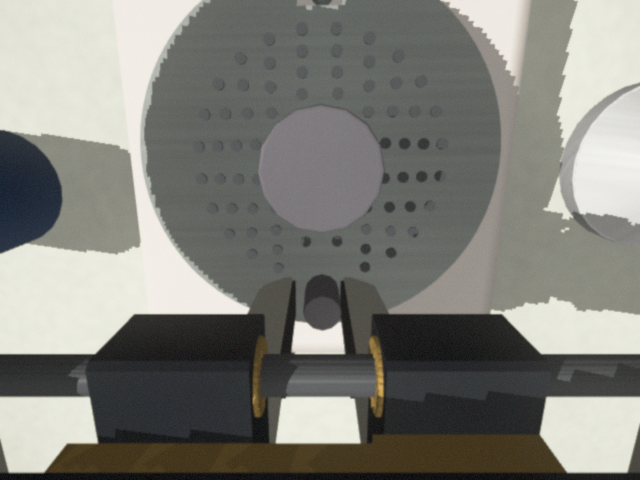

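The notch (cols ~302–340, top of picture) now shows the pin (~320) centred in it. I'll go up, shut the fingers, and check from above.

Emit:
{"op": "servo_tool", "data": {
  "series": [0,0,-0.5,0,0,0,-0.57,0,0,-0.8,0,0,0,-0.57,0,0,-0.8,0,0,0,-1,0,0,0,0,0,0,-1,0,0,0,0,0,0,-1]
}}

```text
clock: 10.5
eef_pos: [0.5415, -0.0128, 0.2012]
tcp_rot: [180.0, -0.1, 10.6]
contact_force: [0.4, 0.3, -0.8]
width: 0.0019
gripper_force: 0.0
```

```bash
python3 - <<'E'
from h import *
f=look("wrist","w5"); rel([.6006,-.0025,.155])
r,c=w2pix(f,[.671,.01,.102]); r,c=int(r),int(c); print(r,c)
cv2.imwrite("pics/w5c.png",cv2.resize(f["img"][max(r-60,0):r+60,c-80:c+80,::-1],None,fx=4,fy=4))
E
```

```text
pin [ 33. 319.] 0.82 [0.6698 0.011  0.1005]
peg [255. 321.] 0.63 [ 0.5403 -0.015   0.132 ]
hub [157. 318.] 0.64 [ 0.5997 -0.0019  0.145 ]
10.75 [ 0.5406 -0.0128  0.1994] [-1.7997e+02  1.5000e-01  1.0600e+01] F [-0.6  0.2 -0.8] 0.0004 units [1.52 0.02 1.11]
30 320
```

View pics/w5c.png

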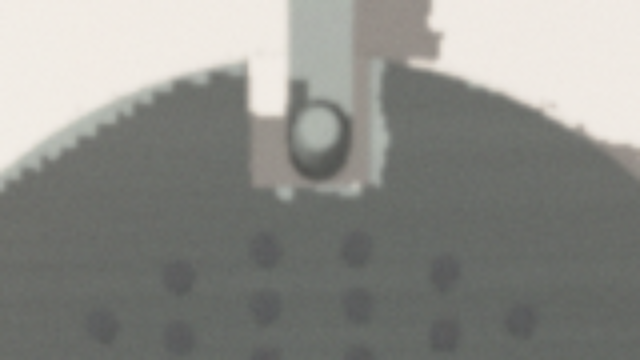

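Pin sits inside the notch, about 1 mm off centre. On to the hub.

Emit:
{"op": "servo_tool", "data": {
  "series": [0.8,0.01,0,0,0,0,-1,0.72,0.01,0,0,0,0,-1,0,0,0.5,0,0,0,-1,0,0,0.4,0,0,0,-1,0,0,0.3,0,0,0,-1,0,0,0,0,0,0,-1]
}}

```text
clock: 11.35
eef_pos: [0.5996, -0.0025, 0.1502]
tcp_rot: [-179.9, 0.3, 10.6]
contact_force: [-0.8, 0.2, 0.1]
width: 0.0003
gripper_force: 0.0
```

Emit:
{"op": "servo_tool", "data": {
  "series": [0,0,0.08,0,0,0,-1,0,0,0.08,0,0,0,-1,0,0,0.08,0,0,0,-1,0,0,0.05,0,0,0,-1,0,0,0.05,0,0,0,-1,0,0,0,0,0,0,-1]
}}

```text
clock: 11.95
eef_pos: [0.6019, -0.0025, 0.1401]
tcp_rot: [180.0, -0.1, 10.6]
contact_force: [-0.3, -0.2, 4.1]
width: 0.0002
gripper_force: 2.2
```

Emit:
{"op": "servo_tool", "data": {
  "series": [0,0,0.05,0,0,0,-1,0,0,0.05,0,0,0,-1,0,0,0.05,0,0,0,-1,0,0,0.03,0,0,0,-1,0,0,0,0,0,0,-1]
}}

```text
clock: 12.45
eef_pos: [0.6019, -0.0025, 0.1333]
tcp_rot: [180.0, -0.1, 10.6]
contact_force: [-1.3, -0.9, 7.2]
width: 0.0007
gripper_force: 3.5
```

Emit:
{"op": "servo_tool", "data": {
  "series": [0,0,0.03,0,0,0,-1,0,0,0.02,0,0,0,-1,0,0,0,0,0,0,-1]
}}

```text
clock: 12.75
eef_pos: [0.602, -0.0025, 0.1333]
tcp_rot: [180.0, -0.2, 10.6]
contact_force: [-4.2, -0.4, 15.9]
width: 0.0003
gripper_force: 7.9
```

Bottomed out at 0.1333 m (home hub height 0.133) with 16 N. Retract and check.

Emit:
{"op": "servo_tool", "data": {
  "series": [0,0,-0.1,0,0,0,-1,0,0,-0.5,0,0,0,-1,0,0,-0.8,0,0,0,-1,-0.8,0,-0.5,0,0,0,-1,-0.8,0,0,0,0,0,-1,-0.4,0,0,0,0,0,-1,0,0,0,0,0,0,-1]
}}

```text
clock: 13.45
eef_pos: [0.5205, -0.0178, 0.206]
tcp_rot: [-180.0, 0.1, 10.5]
contact_force: [0.9, 0.9, -0.3]
width: 0.0005
gripper_force: 0.0
```

```bash
python3 - <<'E'
from h import *
f=look("wrist","w6"); g=grab_frame("scene"); rel([.6,0,.2])
cv2.imwrite("pics/fin.png",np.hstack([cv2.resize(f["img"],(400,300)),cv2.resize(g["img"][200:380,150:390],(400,300))])[:,:,::-1])
E
```

```text
pin [217. 317.] 0.71 [ 0.5345 -0.0143  0.1005]
pin [129. 565.] 0.66 [ 0.6222 -0.1639  0.1005]
peg [216. 318.] 0.96 [ 0.5422 -0.0137  0.132 ]
hub [114. 314.] 0.94 [ 0.6006 -0.0007  0.145 ]
13.75 [ 0.5236 -0.0168  0.2055] [-1.7999e+02 -1.0000e-02  1.0630e+01] F [ 0.1  0.2 -0.3] 0.0005 units [ 1.95 -0.06  0.14]
```

View pics/fin.png

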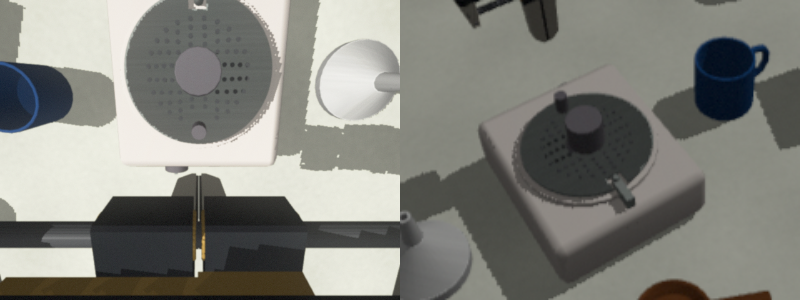

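The picture shows the disc level and low. The pin stands up in the notch at (198,4) in the left view and (620,180) in the right one, and the hand is clear.

```bash
python3 -c "
from rig import *
print(hand_in())"
```

```text
the job is handed in; nothing more can be done
None
```

I turned the disc about 95° until its notch was over the pin, pressed it fully home (fingertip stopped at 0.1333 m on the hub; fully home is 0.133 m), withdrew the hand clear and handed the job in; no verdict was returned.

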